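# Click a spring-button extension leg into a clamped camp-table leg

## Robot

A 7-joint arm with a two-finger parallel gripper is mounted at the origin on the work surface. World frame = base frame: x ahead of the robot, y to its left, z up, the work surface at z = 0. Lengths are in m, angles in rad, forces in N, time in s.
With the tool pointing down it reaches from about 0.35 to 0.9 m from the base axis. Payload 8.1 kg.
Tool frame: the origin (TCP) lies midway between the tips of the shut fingers; the grasp point (between the pads) lies 19 mm behind it; z points along the fingers, y is the line along which they close (so a half turn about z gives the same grasp; the last joint's range is limited). The gripper opens to 92 mm and grips with 3 to 60 N. Pads are 19 mm wide; open, the fingers measure 130 mm over their backs; the gripper's body (75 mm by 190 mm) begins 47 mm behind the grasp point.
Start: joints at [-1.322, 0.434, 0.025, 1.573, -0.012, 1.134, -0.075], TCP at [0.215, 0.587, 0.227] pointing down, gripper open.
Joint ranges: [-2.62, 2.62], [-0.44, 2.09], [-1.27, 1.32], [0.08, 2.57], [-1.32, 4.46], [0.12, 2], [-2.74, 2.74]. Speed limits (rad/s): [2.22, 2.22, 3.01, 3.01, 3.14, 3.14, 3.14].

## Interface

Orientations are given as a rotation vector (axis times angle).
In Python, from cell import arm gives the robot as it stands.
- The arm moves only by the tool send_rows, never from a script. Its argument "increments" is a list of rows, each a list of 3 entries, a list of its own where there are three numbers: the finger opening in cm, from 0 to 9.18, then the shift along the tool's x, y, z in cm, then the turn, a rotation vector about the tool's x, y, z in rad. A call has 1 to 5 rows; each row shifts and turns the commanded pose from where the row before left it, along the tool's axes as they then stand; what a row does not reach is not made up. A row lasts 1/10 s, in which the tool goes at most 50 mm and 8.59 degrees, less where a joint would pass 70% of its speed; a pose out of reach is approached as far as the arm can. A call is refused whole if a number of a shift passes 5 or a number of a turn 0.15, either way. A call with a gripper value outside its range is refused whole. The fingers move at their own pace and stop on an object; "force" is the grip in N (left out, the last holds). Time passes only in rows, so rows that do not move let the fingers close. It gives the time, the measured TCP pose, the force, the opening and the grip force at its end, in the units of the state.
- arm.observe(): the state, without advancing time (a new reading comes with each control period).
- arm.get_image(name): name is "scene" or "top" or "wrist"; returns the picture (420x560x3 uint8, red, green, blue); there is no depth.
- arm.camera_params(name): a dict with "camera_matrix" (3x3 intrinsics, pixels), "R" (3x3) and "t" (3): a world point X has camera coordinates R X + t. Camera axes: x right, y down, z forward; pixel columns grow to the right and rows downward; lengths in m; the calibration is good to about 2 mm. A picture is of the moment at which its call begins: read the wrist's pose just before it. camera_params takes no time and is no camera call; for the wrist camera it gives the pose at the moment of the call.
- arm.sign_off(): hands the job in; it is judged then, once.
The state is a dict: "clock": time; "joints": joint angles; "dq": joint speeds; "joint_efforts": joint torques, N m; "position": TCP position; "ee_rot": TCP orientation; "force": force on the tool from outside, world axes, zero at the start; "ft_torque": the same for the moment, N m; "width": opening from 0.0 (shut) to 1.0 (fully open); "gripper_force": force on a finger pad.
Only numpy, scipy, OpenCV 4.12 (cv2) and the standard library are available. Lean on these libraries where they do the work, as an engineer would, in place of code of your own. Each camera call takes 0.05 s, during which the arm holds its last target. There are 200 camera calls.

## Task

Take the yellow extension leg out of the wooden rack, squeeze its red spring button flush and start the leg, black nose first, into the square aluminium tube clamped in the green bench stand, with the button on the side of the tube's window. Let the rim of the tube keep the button in, then push the leg down gently until the button pops out through the window, and let go. Never lean on the tube or ram it, and leave the round pole, the mug, the can and the jar where they are.

Things in the scene. Friction and masses are not known exactly. Their poses are not given: they have to be found in the camera images.
- leg_mid (a point): Loose square leg standing nose down in one of the rack's two holes; point on its axis, 56 mm above its bottom; x points out of the button's face, z up. 112 mm tall, about 220 g. From the bottom: black round tapered nose, 12 mm tall (16 mm wide, growing to 23), yellow bar 24 x 24 mm, black rubber foot 22 x 22 mm (leg height 102 to 112 mm)
- leg_button (a point): On the leg's +x face, at the centre of the red button (leg height 69 mm): a block 10 mm wide, 18 mm tall, that stands 5.5 mm out and slides straight in without tilting. Square-edged: left out, it stops dead on the tube's rim. A flat pad on its upper half alone presses all of it flush; its lower half can then enter the tube before the fingertips meet the rim
- button (a joint): How far the red button is pressed in (m): 0 = fully out, 0.0055 = flush with the leg's face, 0.0065 = its stop. Spring: 1.6 N to start, 6 N at flush. Below the rim the tube's wall keeps it in, at about 0.003 to 0.0055; out through the window it reads about 0
- leg_top (a point): Centre of the top face of the leg's rubber foot, 112 mm above the leg's bottom
- stand: Green bench stand, fixed to the bench: base 130 x 90 x 12 mm, origin under its centre, z up, with clamp cheeks up to 57 mm high. Upright in it, on its z axis, is a square aluminium tube, 26 x 26 mm inside (1 mm play each side of the leg), walls 3 mm, lip 4 mm tall flaring to about 29 mm inside. More than 25 N on it is too much
- rack: Fixed wooden rack block 90 x 190 x 45 mm, origin under its centre, z up. Two round holes of 35 mm diameter, 35 mm deep (floor 10 mm above the bench), at y = -45 and +45 mm of it. The yellow leg stands in one, a round pole in the other
- pole: Loose round aluminium pole section, 24 mm across, 114 mm tall, with a blue 28 mm cap, in the rack's other hole; origin at its bottom centre. Not to be used
- mug: Loose blue mug, 80 mm across and 85 mm tall, origin at its bottom centre: leave it
- tin: Loose red can, 70 mm across and 90 mm tall, origin at its bottom centre: leave it
- jar: Loose amber jar, 60 mm across and 100 mm tall, origin at its bottom centre: leave it
- tube_axis (a point): Point of the stand, not of the tube: on the tube's axis, 57 mm above the bench. The tube's rim is NOT measured: it is clamped anywhere from 116 to 152 mm above the bench. Its +x wall has a window 14 mm wide, from 26 to 47 mm below the rim. Sliding the leg with the button held in takes up to 10 N; popped out, the button stops the leg, its top then 5 to 8 mm above the rim
Mind the look-alikes: they are no part of the job. There is more than one size of the part that bears leg_mid; the job needs the largest.

How it is judged:
On the way, in this order (a step that is already met when the one before it is completed fails the run):
1. the nose is in the tube and the button is held pressed in (value of joint button above 0.0028 m and z of leg_button in the frame of stand below 0.163 m and horizontal distance between leg_mid and stand below 0.005 m), for 0.1 s.
2. the button has popped out through the window (value of joint button below 0.0025 m and z of leg_button in the frame of stand below 0.121 m and horizontal distance between leg_mid and stand below 0.005 m), for 0.2 s.
At the end, for the whole second after the job is handed in: The leg stands in the tube (axis within 5 mm of the tube's at mid height and 8 mm at the top, tilt under 0.12 rad), its button out through the window again (pressed less than 2.5 mm, button centre 72 to 121 mm above the bench), and it is released (all of step 2 and z of leg_button in the frame of stand above 0.072 m and horizontal distance between leg_top and stand below 0.008 m and angle between leg_mid's own z axis and vertical below 0.12 rad); the robot touches nothing.
It fails at once if the leg is forced against the tube or stand with more than 25 N (contact force between leg and stand above 25 N).
It fails at once if the fingers lean on the tube or stand with more than 25 N (contact force between the fingers and stand above 25 N).
It fails at once if the round pole is pulled out of the rack or tipped (distance of pole from where it was at the start of the episode above 0.02 m or angle between pole's own z axis and vertical above 0.3 rad).
It fails at once if the mug, can or jar is moved more than 30 mm (distance of any of mug, tin, jar from where it was at the start of the episode above 0.03 m).
It also fails if it takes over 58 s, if anything falls off the work surface, if the arm or the gripper's body presses on something with over 40 N, if the wrist force passes 120 N, or if a joint passes its speed limit or range.

## Working session

There is one attempt and no reset: what is moved stays moved. The work goes in short steps, Python scripts to look and compute and a tool call to move; the robot and the scene stay as the last step left them, time stands still between calls to the robot, and variables do not carry over. Pictures are saved under pics/ and viewed, at most 10 in all, crops included, and the job is handed in when it is done.

Besides the shell and the picture viewer there is one more tool, called after "Call:" as name(argument=value, ...) on one line, values as JSON. send_rows: Moves the arm, as the interface text tells. Its arguments: {"type":"object","properties":{"increments":{"type":"array"},"force":{"type":"number"}},"required":["increments"]}

```bash
mkdir -p pics
python3 - <<'E'
from cell import arm
import cv2,numpy as np
o=arm.observe();print({k:np.round(v,3).tolist() for k,v in o.items()})
for n in("scene","top"):
    p=arm.camera_params(n);print(n,{k:np.round(v,4).tolist() for k,v in p.items()})
    cv2.imwrite(f"pics/{n}0.png",arm.get_image(n)[...,::-1])
a=[cv2.imread(f"pics/{n}0.png") for n in("scene","top")]
E
```

```text
{'clock': 0.0, 'joints': [-1.322, 0.435, 0.025, 1.574, -0.012, 1.134, -0.075], 'dq': [0.0, 0.001, -0.0, 0.001, -0.001, -0.001, 0.0], 'joint_efforts': [-0.001, -66.783, 0.984, -31.448, -0.061, 0.043, 0.0], 'position': [0.215, 0.586, 0.226], 'ee_rot': [-0.55, -3.093, 0.002], 'force': [-0.392, -0.833, 0.029], 'ft_torque': [-0.017, -0.004, 0.014], 'gripper_force': 0.0, 'width': 0.995}
scene {'camera_matrix': [[486.2328, 0.0, 272.5439], [0.0, 486.2328, 210.5142], [0.0, 0.0, 1.0]], 'R': [[-0.6026, 0.7981, 0.004], [0.4247, 0.3249, -0.845], [-0.6757, -0.5075, -0.5347]], 't': [0.304, -0.1685, 1.4642]}
top {'camera_matrix': [[437.3795, 0.0, 286.0322], [0.0, 437.3795, 206.2859], [0.0, 0.0, 1.0]], 'R': [[-0.014, -0.9999, 0.0081], [-0.9921, 0.0129, -0.1249], [0.1247, -0.0098, -0.9921]], 't': [0.016, 0.5497, 1.149]}
```

View pics/scene0.png

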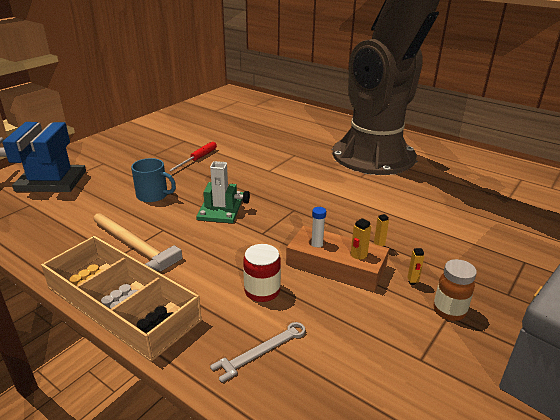

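View pics/top0.png

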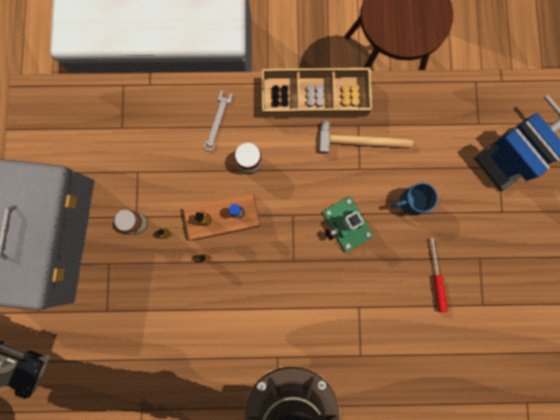

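The scene picture shows three yellow legs: (361,240) in the rack, (382,230) behind it and (417,265) beside it. In the top picture they are at (201,217), (200,258) and (161,233). The task describes the largest one, standing in the rack hole next to the blue-capped pole, so I choose (361,240). I'll check it in one close composite.

Run:
```python
import cv2,numpy as np
s=cv2.imread("pics/scene0.png");t=cv2.imread("pics/top0.png")
f=lambda im,x,y,w,h,k:cv2.resize(im[y:y+h,x:x+w],None,fx=k,fy=k,interpolation=cv2.INTER_CUBIC)
A=f(s,330,200,100,75,4);B=f(s,190,150,100,75,4);C=f(t,170,190,100,75,4);D=f(t,300,185,100,75,4)
cv2.imwrite("pics/c1.png",np.vstack([np.hstack([A,B]),np.hstack([C,D])]))
```

```text
(no output)
```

View pics/c1.png

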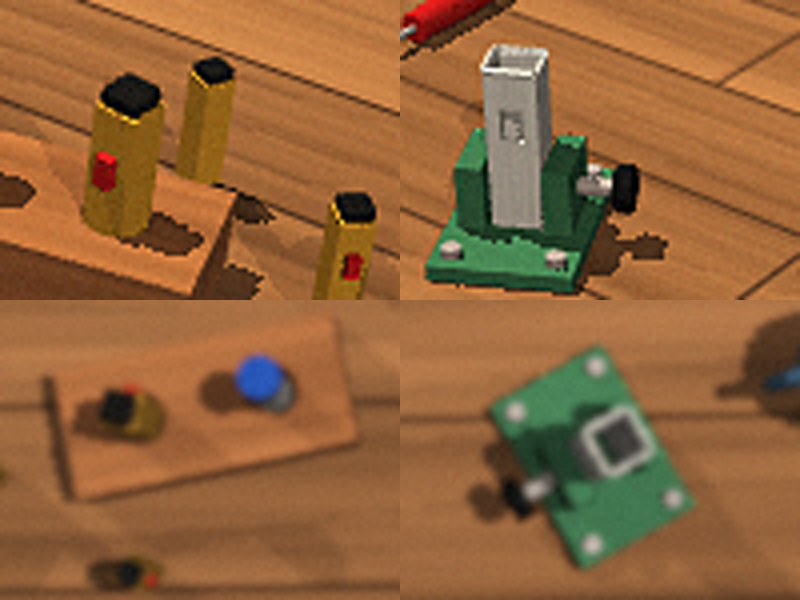

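The crop confirms the choice. The leg at scene (363,224) stands in the rack, is the thickest of the three and has its red button on the left front face at (356,242). The tube rim is centred at scene (219,165), top (354,220), with its window at (318,181) towards the camera. I'll triangulate both.

```bash
cat > h.py <<'E'
from cell import arm
import cv2,numpy as np
from scipy.spatial.transform import Rotation as Rn
def ray(p,uv):
    d=p["R"].T@np.linalg.inv(p["camera_matrix"])@np.r_[uv,1.]
    return -p["R"].T@p["t"],d/np.linalg.norm(d)
def P(p): return {k:np.array(v,float) for k,v in p.items()}
def tri(obs):
    A=np.zeros((3,3));b=np.zeros(3)
    for p,uv in obs:
        c,d=ray(p,uv);M=np.eye(3)-np.outer(d,d);A+=M;b+=M@c
    x=np.linalg.solve(A,b);return x,[round(1e3*float(np.linalg.norm(np.cross(x-ray(p,uv)[0],ray(p,uv)[1]))),1) for p,uv in obs]
def plane(p,uv,z):
    c,d=ray(p,uv);return c+d*(z-c[2])/d[2]
def pix(p,X):
    q=p["camera_matrix"]@(p["R"]@X+p["t"]);return q[:2]/q[2]
def togo(pos,yaw):
    """yaw = world heading of tool y, tool down; prints shift (cm, tool axes now) and turn"""
    o=arm.observe();R=Rn.from_rotvec(o["ee_rot"])
    z=np.array([0,0,-1.]);y=np.array([np.cos(yaw),np.sin(yaw),0]);T=Rn.from_matrix(np.c_[np.cross(y,z),y,z])
    print("shift cm",np.round(100*R.inv().apply(pos-o["position"]),2),"turn",np.round((R.inv()*T).as_rotvec(),3))
E
python3 - <<'E'
from h import *
s,t=P(arm.camera_params("scene")),P(arm.camera_params("top"))
print("leg top",tri([(s,(362.8,224)),(t,(199.5,216.7))]))
print("rim",tri([(s,(219,165)),(t,(353.9,220))]))
print("pole",tri([(s,(319,212)),(t,(235.3,210))]))
for n,u in(("b1",(128/4+170,88/4+190)),):print(n,plane(t,u,.08))
print("btn from scene z.079",plane(s,(356,242.5),.079))
for u in [(600,345),(690,505),(585,568),(490,405)]:print("base corner",plane(t,((u[0]-400)/4+300,(u[1]-300)/4+185),.012).round(3))
o=arm.observe();R=Rn.from_rotvec(o["ee_rot"]).as_matrix();print(R.round(3),np.degrees(np.arctan2(R[1,1],R[0,1])))
w=P(arm.camera_params("wrist"));c=-w["R"].T@w["t"]
print("wrist cam in tool",(R.T@(c-o["position"])).round(4),(R.T@w["R"].T).round(3),w["camera_matrix"].round(1))
E
```

```text
leg top (array([0.51609517, 0.22650596, 0.11626258]), [0.1, 0.1])
rim (array([ 0.50236696, -0.16005819,  0.11815314]), [0.1, 0.1])
pole (array([0.53181015, 0.13673756, 0.1169212 ]), [0.2, 0.2])
b1 [0.53201102 0.22706703 0.08      ]
btn from scene z.079 [0.53023051 0.22342009 0.079     ]
base corner [ 0.578 -0.169  0.012]
base corner [ 0.467 -0.227  0.012]
base corner [ 0.425 -0.154  0.012]
base corner [ 0.538 -0.092  0.012]
[[-0.939  0.345 -0.   ]
 [ 0.345  0.939 -0.001]
 [-0.    -0.001 -1.   ]] 69.83960382380397
wrist cam in tool [ 0.0799  0.0007 -0.159 ] [[-0.001 -0.956 -0.294]
 [ 1.    -0.001  0.   ]
 [-0.001 -0.294  0.956]] [[322.7   0.  275. ]
 [  0.  322.7 209.2]
 [  0.    0.    1. ]]
```

Run:
```python
from h import *
togo(np.array([.516,.2265,.235]),np.radians(-5))
```

```text
shift cm [-40.63 -23.41  -0.86] turn [-1.000e-03  1.000e-03  1.306e+00]
```

Call:
send_rows(increments=[[9.0, [-4.06, -2.34, -0.09], [0, 0, 0]], [9.0, [-4.06, -2.34, -0.09], [0, 0, 0]], [9.0, [-4.06, -2.34, -0.09], [0, 0, 0]], [9.0, [-4.06, -2.34, -0.09], [0, 0, 0]], [9.0, [-4.06, -2.34, -0.09], [0, 0, 0]]])

```text
clock: 0.6
position: [0.3664, 0.4052, 0.231]
ee_rot: [-0.55, -3.093, 0.001]
force: [1.4, 0.9, -0.2]
width: 0.981
gripper_force: 0.0
```

Call:
send_rows(increments=[[9.0, [-4.06, -2.34, -0.09], [0, 0, 0]], [9.0, [-4.06, -2.34, -0.09], [0, 0, 0]], [9.0, [-4.06, -2.34, -0.09], [0, 0, 0]], [9.0, [-4.06, -2.34, -0.09], [0, 0, 0]], [9.0, [-4.06, -2.34, -0.09], [0, 0, 0]]])

```text
clock: 1.1
position: [0.5166, 0.2254, 0.2356]
ee_rot: [-0.55, -3.093, 0.0]
force: [-0.3, 1.0, -0.5]
width: 0.981
gripper_force: 0.0
```

Call:
send_rows(increments=[[9.0, [0, 0, 0], [0, 0, 0.145]], [9.0, [0, 0, 0], [0, 0, 0.145]], [9.0, [0, 0, 0], [0, 0, 0.145]], [9.0, [0, 0, 0], [0, 0, 0.145]], [9.0, [0, 0, 0], [0, 0, 0.145]]])

```text
clock: 1.6
position: [0.5156, 0.227, 0.2353]
ee_rot: [-1.619, -2.692, 0.001]
force: [0.6, 0.8, 0.7]
width: 0.978
gripper_force: 0.0
```

Call:
send_rows(increments=[[9.0, [0, 0, 0], [0, 0, 0.145]], [9.0, [0, 0, 0], [0, 0, 0.145]], [9.0, [0, 0, 0], [0, 0, 0.145]], [9.0, [0, 0, 0], [0, 0, 0.145]], [9.0, [0, 0, 0], [0, 0, 0]]])

```text
clock: 2.1
position: [0.5156, 0.2272, 0.2354]
ee_rot: [-2.317, -2.121, 0.001]
force: [0.5, -0.3, 0.3]
width: 0.984
gripper_force: 0.0
```

Run:
```python
from h import *
togo(np.array([.516,.2265,.235]),np.radians(-5))
w=arm.camera_params("wrist");im=arm.get_image("wrist")
cv2.imwrite("pics/w1.png",im[...,::-1]);np.save("w1.npy",w,allow_pickle=True)
print(pix(P(w),np.array([.516,.2265,.122])))
```

```text
shift cm [-0.06  0.05  0.04] turn [-0.001  0.001 -0.001]
[275.80406767 206.33993844]
```

View pics/w1.png

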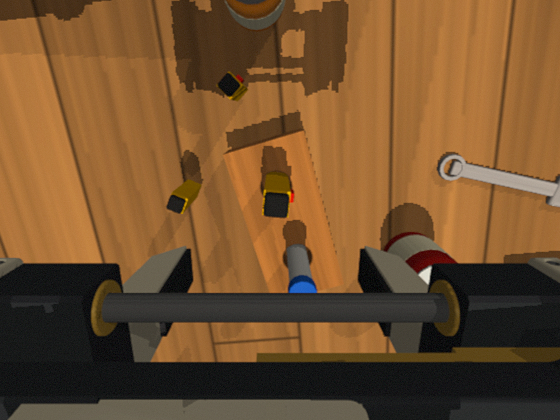

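The wrist view shows the leg's black foot at (277,205), near the predicted (276,206). The button's red edge is on its right side (tool +y). Next I'll measure its angle and height.

Run:
```python
from h import *
w=P(np.load("w1.npy",allow_pickle=True).item());im=cv2.imread("pics/w1.png")
s,t=P(arm.camera_params("scene")),P(arm.camera_params("top"))
x0,y0=250,165;c=im[y0:y0+60,x0:x0+60]
m=(c.max(2)<55).astype(np.uint8)
h=cv2.cvtColor(c,cv2.COLOR_BGR2HSV)
yl=((h[...,0]>20)&(h[...,0]<32)&(h[...,1]>170)).astype(np.uint8)
rd=(((h[...,0]<4)|(h[...,0]>176))&(h[...,1]>200)&(h[...,2]>90)).astype(np.uint8)
for r in range(10,56,2):print(''.join('R' if rd[r,k] else '#' if m[r,k] else 'y' if yl[r,k] else '.' for k in range(60)))
k=max(cv2.findContours(m,0,2)[0],key=lambda q:cv2.contourArea(q)*(abs(q.reshape(-1,2).mean(0)-[27,40]).max()<9))
b=cv2.minAreaRect(k);pts=cv2.boxPoints(b)+[x0,y0];print(b)
for z in(.116,.122):
    X=np.array([plane(w,p,z) for p in pts]);d=np.diff(np.r_[X,X[:1]],axis=0)
    print(z,X.mean(0).round(4),np.linalg.norm(d,axis=1).round(4),np.degrees(np.arctan2(d[:,1],d[:,0])).round(1))
u=pts.mean(0);print("tri3",tri([(w,u),(s,(362.8,224)),(t,(199.5,216.7))]),"ws",tri([(w,u),(s,(362.8,224))]),"wt",tri([(w,u),(t,(199.5,216.7))]))
```

```text
.................yyyyyyyyyyyyyyyyyyyy.......................
.................yyyyyyyyyyyyyyyyyyyyy......................
................yyyyyyyyyyyyyyyyyyyyyy......................
................yyyyyyyyyyyyyyyyyyyyyyy.....................
................yyyyyyyyyyyyyyyyyyyyyyy.....................
...........#...yyyyyyyyyyyyyyyyyyyyyyyyy#...................
............#..yyyyyyyyyyyyyyyy.yyyyyyyy....................
............#.yyyyyyyyyyyyyyyyyyyyyyyyy.....................
.............yyyyyyyyyyyyyyyyyyyyyyyyyyy..R.................
.............yyy#################..yyyyy..RR................
..............y.######################yy..RR................
..............y########################...R.................
.............yy#######################...RR.................
..............y#######################...RR.................
..............y#######################y.....................
..............########################y.....................
..............########################y.....................
.............y########################......................
.............y#######################.......................
............yy#######################y......................
................#####################y......................
............................................................
............................................................
((25.73770523071289, 39.38524627685547), (23.267684936523438, 23.810897827148438), 5.19442892074585)
0.116 [0.5159 0.2264 0.116 ] [0.0223 0.0207 0.0223 0.0211] [ 79.3 -10.5 -99.5 169.4]
0.122 [0.5161 0.2282 0.122 ] [0.0218 0.0202 0.0218 0.0207] [ 79.3 -10.5 -99.5 169.4]
tri3 (array([0.51603432, 0.22653397, 0.11621243]), [0.1, 0.1, 0.0]) ws (array([0.5159767 , 0.22649263, 0.11614348]), [0.1, 0.1]) wt (array([0.51601714, 0.22658384, 0.11618697]), [0.1, 0.1])
```

The three views put the centre of the black foot at z = 0.116, so its top is at about 0.122, which matches 10 + 112 mm. The axis is at (0.516, 0.2265) with the button heading −10.5°. I'll align and descend.

Call:
send_rows(increments=[[6.0, [-0.06, 0.05, 0.0], [0, 0, 0.096]], [6.0, [0, 0, 4.0], [0, 0, 0]], [6.0, [0, 0, 3.5], [0, 0, 0]], [6.0, [0, 0, 0], [0, 0, 0]], [6.0, [0, 0, 0], [0, 0, 0]]])

```text
clock: 2.65
position: [0.5163, 0.2263, 0.1611]
ee_rot: [-2.412, -2.013, 0.002]
force: [0.3, 1.0, 0.4]
width: 0.658
gripper_force: 0.0
```

Run:
```python
from h import *
togo(np.array([.516,.2265,.080]),np.radians(-10.5))
w=arm.camera_params("wrist");im=arm.get_image("wrist")
cv2.imwrite("pics/w2.png",im[...,::-1])
```

```text
shift cm [ 0.02 -0.03  8.11] turn [-0.001  0.001  0.003]
```

View pics/w2.png

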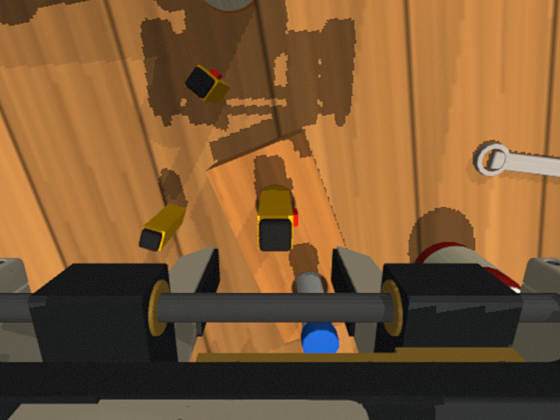

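The leg is square to the pads and centred at column 275, with its foot at (275,233), so I'll descend and grip.

Call:
send_rows(increments=[[6.0, [0.02, -0.03, 2.5], [0, 0, 0]], [6.0, [0, 0, 2.5], [0, 0, 0]], [6.0, [0, 0, 2.0], [0, 0, 0]], [6.0, [0, 0, 1.1], [0, 0, 0]], [6.0, [0, 0, 0], [0, 0, 0]]])

```text
clock: 3.2
position: [0.5163, 0.2269, 0.0799]
ee_rot: [-2.413, -2.011, 0.0]
force: [-0.3, -0.5, 0.5]
width: 0.657
gripper_force: 0.0
```

Call:
send_rows(increments=[[3.6, [0, 0, 0], [0, 0, 0]], [2.6, [0, 0, 0], [0, 0, 0]], [2.0, [0, 0, 0], [0, 0, 0]], [2.0, [0, 0, 0], [0, 0, 0]], [2.0, [0, 0, 0], [0, 0, 0]]], force=30)

```text
clock: 3.7
position: [0.5163, 0.2268, 0.0801]
ee_rot: [2.414, 2.01, 0.001]
force: [-0.2, -1.5, -1.0]
width: 0.263
gripper_force: 5.3
```

Call:
send_rows(increments=[[2.0, [0, 0, 0], [0, 0, 0]], [2.0, [0, 0, 0], [0, 0, 0]], [2.0, [0, 0, 0], [0, 0, 0]]])

```text
clock: 4.0
position: [0.5163, 0.2268, 0.08]
ee_rot: [2.414, 2.01, 0.001]
force: [-0.9, -0.5, 4.8]
width: 0.261
gripper_force: 30.0
```

Width is 24 mm at 30 N, so the button is flush. I'll lift.

Call:
send_rows(increments=[[2.0, [0, 0, -2], [0, 0, 0]], [2.0, [0, 0, -3.5], [0, 0, 0]], [2.0, [0, 0, -4.5], [0, 0, 0]], [2.0, [0, 0, -4.5], [0, 0, 0]], [2.0, [0, 0, -3.5], [0, 0, 0]]])

```text
clock: 4.5
position: [0.5159, 0.2265, 0.2618]
ee_rot: [2.414, 2.01, 0.001]
force: [0.7, 0.4, -1.8]
width: 0.261
gripper_force: 30.0
```

Run:
```python
from h import *
togo(np.array([.54,-.23,.26]),np.radians(28))
o=arm.observe();print(o["position"],o["width"],o["joints"],o["gripper_force"])
```

```text
shift cm [-44.46  10.64   0.17] turn [ 0.    -0.    -0.671]
[0.51593489 0.22649226 0.26180944] 0.2612361048708708 [-0.87667682  0.31923809  0.49214084  1.70552514 -0.16268591  1.15701046
 -0.52233206] 29.993808791041374
```

Call:
send_rows(increments=[[2.0, [-2.46, 0.64, 0], [0, 0, 0]], [2.0, [-3.5, 0.83, 0], [0, 0, 0]], [2.0, [-3.5, 0.83, 0], [0, 0, 0]], [2.0, [-3.5, 0.83, 0], [0, 0, 0]], [2.0, [-3.5, 0.83, 0], [0, 0, 0]]])

```text
clock: 5.0
position: [0.5244, 0.0563, 0.2592]
ee_rot: [-2.413, -2.01, 0.002]
force: [0.7, 0.5, -3.1]
width: 0.261
gripper_force: 30.0
```

Call:
send_rows(increments=[[2.0, [-3.5, 0.83, 0], [0, 0, 0]], [2.0, [-3.5, 0.83, 0], [0, 0, 0]], [2.0, [-3.5, 0.83, 0], [0, 0, 0]], [2.0, [-3.5, 0.83, 0], [0, 0, 0]], [2.0, [-3.5, 0.83, 0], [0, 0, 0]]])

```text
clock: 5.5
position: [0.5336, -0.1231, 0.2591]
ee_rot: [-2.413, -2.01, 0.001]
force: [1.0, 0.9, -2.1]
width: 0.259
gripper_force: 30.0
```

Call:
send_rows(increments=[[2.0, [-3.5, 0.83, 0], [0, 0, 0]], [2.0, [-3.5, 0.83, 0], [0, 0, 0]], [2.0, [-3.5, 0.83, 0], [0, 0, 0]], [2.0, [0, 0, 0], [0, 0, -0.14]], [2.0, [0, 0, 0], [0, 0, -0.14]]])

```text
clock: 6.0
position: [0.5388, -0.2311, 0.2587]
ee_rot: [-2.106, -2.329, 0.002]
force: [-0.2, 0.7, -2.5]
width: 0.261
gripper_force: 30.0
```

Call:
send_rows(increments=[[2.0, [0, 0, 0], [0, 0, -0.14]], [2.0, [0, 0, 0], [0, 0, -0.14]], [2.0, [0, 0, 0], [0, 0, -0.111]], [2.0, [0, 0, 0], [0, 0, 0]], [2.0, [0, 0, 0], [0, 0, 0]]])

```text
clock: 6.5
position: [0.5394, -0.2296, 0.2592]
ee_rot: [-1.622, -2.689, 0.0]
force: [0.9, 0.1, -1.9]
width: 0.26
gripper_force: 30.0
```

Run:
```python
from h import *
togo(np.array([.54,-.23,.26]),np.radians(28))
w=arm.camera_params("wrist");im=arm.get_image("wrist")
cv2.imwrite("pics/w3.png",im[...,::-1]);np.save("w3.npy",w,allow_pickle=True)
print(pix(P(w),np.array([.5024,-.160,.124])),arm.observe()["width"])
```

```text
shift cm [-0.06  0.03 -0.08] turn [-0.001 -0.001 -0.003]
[274.36554451 112.07251808] 0.2597852444194441
```

View pics/w3.png

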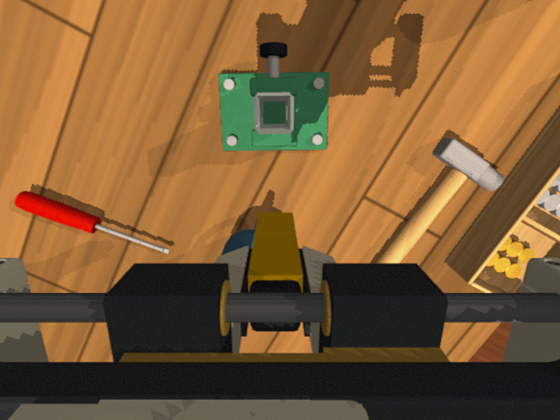

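The stand lies square in the wrist view, with the tube rim at (275,112), the base about (274,111) and edges horizontal. A second wrist position will give me the rim height.

Call:
send_rows(increments=[[2.0, [2.5, 0, 0], [0, 0, 0]], [2.0, [3.0, 0, 0], [0, 0, 0]], [2.0, [0, 0, 0], [0, 0, 0]], [2.0, [0, 0, 0], [0, 0, 0]]])

```text
clock: 6.95
position: [0.514, -0.1806, 0.2598]
ee_rot: [1.618, 2.693, 0.001]
force: [0.0, -0.9, -2.7]
width: 0.259
gripper_force: 30.0
```

Run:
```python
from h import *
w=arm.camera_params("wrist");im=arm.get_image("wrist")
cv2.imwrite("pics/w4.png",im[...,::-1]);np.save("w4.npy",w,allow_pickle=True)
def crop(n,x,y,wd,h,k):return cv2.resize(cv2.imread(n)[y:y+h,x:x+wd],None,fx=k,fy=k,interpolation=cv2.INTER_NEAREST)
v=pix(P(w),np.array([.5024,-.160,.124])).astype(int);print(v)
cv2.imwrite("pics/c2.png",np.hstack([crop("pics/w3.png",250,85,50,60,8),crop("pics/w4.png",v[0]-25,v[1]-30,50,60,8)]))
for n in("w3","w4"):
    m=P(np.load(n+".npy",allow_pickle=True).item());i=cv2.imread(f"pics/{n}.png");h=cv2.cvtColor(i,cv2.COLOR_BGR2HSV)
    g=cv2.inRange(h,(55,90,40),(90,255,255));g[215:]=0
    b=cv2.minAreaRect(max(cv2.findContours(g,0,2)[0],key=cv2.contourArea));X=np.array([plane(m,p,.012) for p in cv2.boxPoints(b)])
    d=np.diff(np.r_[X,X[:1]],axis=0);print(n,b,X.mean(0).round(4),np.linalg.norm(d,axis=1).round(4),np.degrees(np.arctan2(d[:,1],d[:,0])).round(1))
```

```text
[273 174]
w3 ((273.8773193359375, 110.94911193847656), (77.12269592285156, 109.12052917480469), 89.33380126953125) [ 0.5019 -0.1611  0.012 ] [0.1272 0.089  0.136  0.0891] [  28.4  -58.8 -151.6  115.5]
w4 ((273.0, 157.0), (72.0, 104.0), 90.0) [ 0.5016 -0.1617  0.012 ] [0.1265 0.0903 0.1351 0.0903] [  27.9  -59.5 -152.1  115.1]
```

View pics/c2.png

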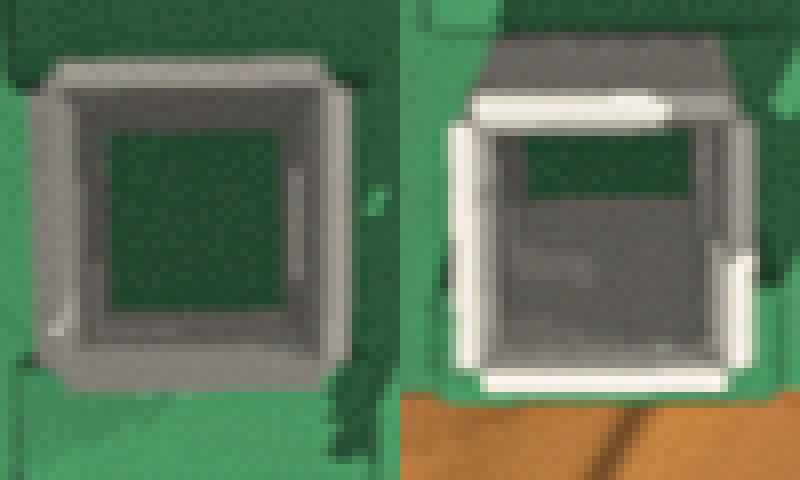

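The crops show the rim in both wrist views. It is centred at (273.9,113.1) in w3 and (273.2,174.1) in w4, and the window notch is in the right (+x) wall.

Run:
```python
from h import *
a,b=[P(np.load(n+".npy",allow_pickle=True).item()) for n in("w3","w4")]
s,t=P(arm.camera_params("scene")),P(arm.camera_params("top"))
A=(a,(273.9,113.1));B=(b,(273.2,174.1));S=(s,(219,164.8));T=(t,(353.9,220))
for n,q in(("AB",[A,B]),("AS",[A,S]),("BS",[B,S]),("ABT",[A,B,T]),("ABST",[A,B,S,T])):
    x,r=tri(q);print(n,x.round(4),r)
x=tri([A,B,S,T])[0]
for z in(.116,.120,.124,.130):
  print(z,"rim widths",[round(float(np.linalg.norm(plane(c,(l,v),z)-plane(c,(r,v),z))),4) for c,l,r,v in((a,253.75,294,113),(b,254,292.4,174))], plane(a,A[1],z).round(4),plane(b,B[1],z).round(4))
```

```text
AB [ 0.5023 -0.1611  0.1187] [0.1, 0.1]
AS [ 0.5021 -0.1607  0.1183] [0.4, 0.4]
BS [ 0.5019 -0.1608  0.1183] [0.4, 0.4]
ABT [ 0.5025 -0.161   0.1166] [0.0, 0.5, 0.6]
ABST [ 0.5022 -0.1606  0.1184] [0.4, 0.5, 0.5, 0.5]
0.116 rim widths [0.0361, 0.0365] [ 0.5024 -0.161   0.116 ] [ 0.5024 -0.1616  0.116 ]
0.12 rim widths [0.0357, 0.036] [ 0.5024 -0.161   0.12  ] [ 0.5021 -0.1609  0.12  ]
0.124 rim widths [0.0352, 0.0355] [ 0.5024 -0.161   0.124 ] [ 0.5017 -0.1602  0.124 ]
0.13 rim widths [0.0345, 0.0348] [ 0.5024 -0.1609  0.13  ] [ 0.5012 -0.1592  0.13  ]
```

The rim is at z ≈ 0.1185, centred at (0.5022, −0.1610), with stand yaw ≈ 28°. The base centre agrees. I'll move above it.

Run:
```python
from h import *
togo(np.array([.5022,-.1610,.21]),np.radians(28.1))
```

```text
shift cm [ 2.37 -0.1   4.99] turn [ 0.     0.001 -0.003]
```

Call:
send_rows(increments=[[2.0, [1.37, -0.1, 0], [0, 0, 0]], [2.0, [1.0, 0, 1.0], [0, 0, -0.003]], [2.0, [0, 0, 2.5], [0, 0, 0]], [2.0, [0, 0, 1.5], [0, 0, 0]], [2.0, [0, 0, 0], [0, 0, 0]]])

```text
clock: 7.5
position: [0.5005, -0.1603, 0.2079]
ee_rot: [-1.613, -2.692, 0.002]
force: [-0.7, -0.3, -2.9]
width: 0.262
gripper_force: 30.0
```

Call:
send_rows(increments=[[2.0, [0, 0, 0], [0, 0, 0]], [2.0, [0, 0, 0], [0, 0, 0]]])

```text
clock: 7.7
position: [0.5026, -0.1611, 0.2107]
ee_rot: [1.614, 2.694, 0.001]
force: [-0.4, 0.1, -2.2]
width: 0.259
gripper_force: 30.0
```

Run:
```python
from h import *
togo(np.array([.5022,-.1610,.122]),np.radians(28.1))
a=arm.get_image("scene")[100:250,150:290,::-1];b=arm.get_image("top")[160:310,290:430,::-1]
cv2.imwrite("pics/c3.png",cv2.resize(np.hstack([a,b]),None,fx=2.8,fy=2.8,interpolation=cv2.INTER_CUBIC))
```

```text
shift cm [ 0.03 -0.04  8.87] turn [0.001 0.001 0.001]
```

View pics/c3.png

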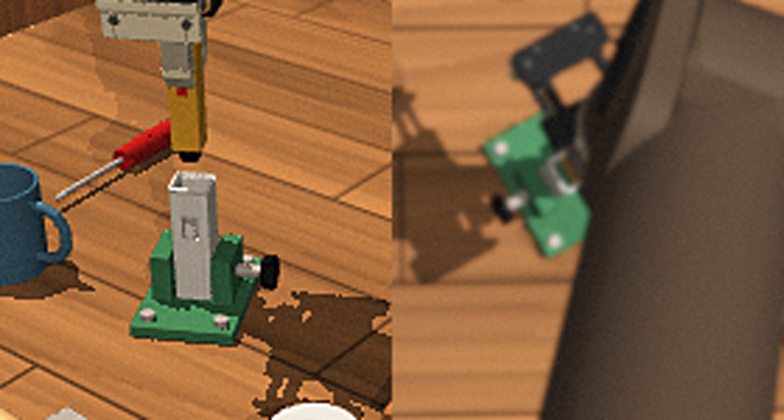

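The nose at (190,155) sits right over the rim at (192,180). The pad covers the button's upper half, and the button is on the window side. I'll descend gently, watching the force.

Call:
send_rows(increments=[[2.0, [0.03, -0.04, 1.0], [0, 0, 0]], [2.0, [0, 0, 1.0], [0, 0, 0]], [2.0, [0, 0, 0.5], [0, 0, 0]], [2.0, [0, 0, 0.4], [0, 0, 0]], [2.0, [0, 0, 0.2], [0, 0, 0]]])

```text
clock: 8.3
position: [0.5012, -0.1606, 0.1781]
ee_rot: [-1.613, -2.695, 0.001]
force: [0.3, -0.5, -3.0]
width: 0.26
gripper_force: 30.0
```

Call:
send_rows(increments=[[2.0, [0, 0, 0.15], [0, 0, 0]], [2.0, [0, 0, 0.15], [0, 0, 0]], [2.0, [0, 0, 0.15], [0, 0, 0]], [2.0, [0, 0, 0.15], [0, 0, 0]], [2.0, [0, 0, 0.0], [0, 0, 0]]])

```text
clock: 8.8
position: [0.5014, -0.1606, 0.1726]
ee_rot: [-1.614, -2.695, -0.0]
force: [-0.5, -0.7, -3.2]
width: 0.259
gripper_force: 30.0
```

Call:
send_rows(increments=[[2.0, [0, 0, 0.2], [0, 0, 0]], [2.0, [0, 0, 0.2], [0, 0, 0]], [2.0, [0, 0, 0.2], [0, 0, 0]], [2.0, [0, 0, 0.2], [0, 0, 0]], [2.0, [0, 0, 0], [0, 0, 0]]])

```text
clock: 9.3
position: [0.5013, -0.1606, 0.1644]
ee_rot: [-1.614, -2.695, 0.0]
force: [-0.6, -0.6, -2.4]
width: 0.259
gripper_force: 30.0
```

Call:
send_rows(increments=[[2.0, [0, 0, 0.3], [0, 0, 0]], [2.0, [0, 0, 0.3], [0, 0, 0]], [2.0, [0, 0, 0.3], [0, 0, 0]], [2.0, [0, 0, 0.3], [0, 0, 0]], [2.0, [0, 0, 0], [0, 0, 0]]])

```text
clock: 9.8
position: [0.5013, -0.1606, 0.1523]
ee_rot: [-1.613, -2.695, 0.0]
force: [-0.4, -0.7, -3.0]
width: 0.259
gripper_force: 30.0
```

Call:
send_rows(increments=[[2.0, [0, 0, 0.4], [0, 0, 0]], [2.0, [0, 0, 0.5], [0, 0, 0]], [2.0, [0, 0, 0.5], [0, 0, 0]], [2.0, [0, 0, 0.4], [0, 0, 0]], [2.0, [0, 0, 0], [0, 0, 0]]])

```text
clock: 10.3
position: [0.5012, -0.1607, 0.1341]
ee_rot: [-1.614, -2.695, 0.001]
force: [0.6, -1.5, -2.6]
width: 0.259
gripper_force: 30.0
```

Call:
send_rows(increments=[[2.0, [0, 0, 0.3], [0, 0, 0]], [2.0, [0, 0, 0.2], [0, 0, 0]], [2.0, [0, 0, 0.2], [0, 0, 0]], [2.0, [0, 0, 0.2], [0, 0, 0]], [2.0, [0, 0, 0], [0, 0, 0]]])

```text
clock: 10.8
position: [0.5014, -0.1606, 0.1255]
ee_rot: [-1.614, -2.695, 0.0]
force: [0.3, 0.1, -3.0]
width: 0.257
gripper_force: 30.0
```

Run:
```python
from h import *
print(arm.observe()["position"])
a=arm.get_image("scene")[130:205,180:255,::-1]
cv2.imwrite("pics/c4.png",cv2.resize(a,None,fx=7,fy=7,interpolation=cv2.INTER_CUBIC))
```

```text
[ 0.50138951 -0.16061624  0.12550937]
```

View pics/c4.png

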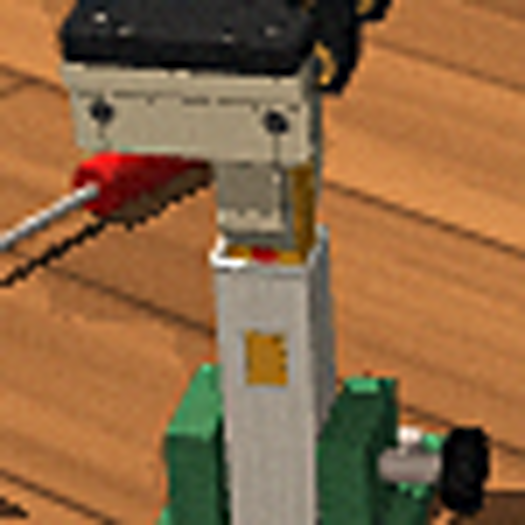

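The leg is inside the tube. The button shows red at (265,253), just above the rim, and yellow shows through the window. The fingertips are still some millimetres above the rim, so I'll lower in 1 mm steps.

Call:
send_rows(increments=[[2.0, [0, 0, 0.1], [0, 0, 0]], [2.0, [0, 0, 0.1], [0, 0, 0]], [2.0, [0, 0, 0.1], [0, 0, 0]], [2.0, [0, 0, 0], [0, 0, 0]]])

```text
clock: 11.25
position: [0.5014, -0.1606, 0.1226]
ee_rot: [-1.614, -2.695, 0.0]
force: [0.2, 0.3, -2.7]
width: 0.256
gripper_force: 30.0
```

Call:
send_rows(increments=[[2.0, [0, 0, 0.1], [0, 0, 0]], [2.0, [0, 0, 0], [0, 0, 0]]])

```text
clock: 11.45
position: [0.5014, -0.1606, 0.1216]
ee_rot: [-1.614, -2.695, -0.0]
force: [0.1, 0.6, -2.6]
width: 0.257
gripper_force: 30.0
```

Call:
send_rows(increments=[[2.0, [0, 0, 0.05], [0, 0, 0]], [2.0, [0, 0, 0.05], [0, 0, 0]], [2.0, [0, 0, 0], [0, 0, 0]]])

```text
clock: 11.75
position: [0.5014, -0.1606, 0.1207]
ee_rot: [-1.614, -2.695, -0.0]
force: [-0.2, 0.6, -3.1]
width: 0.258
gripper_force: 30.0
```

Call:
send_rows(increments=[[2.0, [0, 0, 0.05], [0, 0, 0]], [2.0, [0, 0, 0], [0, 0, 0]]])

```text
clock: 11.95
position: [0.5014, -0.1606, 0.1202]
ee_rot: [-1.614, -2.695, 0.0]
force: [-0.8, 0.4, -2.7]
width: 0.257
gripper_force: 30.0
```

Call:
send_rows(increments=[[2.7, [0, 0, 0], [0, 0, 0]], [3.2, [0, 0, 0], [0, 0, 0]], [4.0, [0, 0, 0], [0, 0, 0]], [5.0, [0, 0, 0], [0, 0, 0]], [5.0, [0, 0, 0], [0, 0, 0]]])

```text
clock: 12.45
position: [0.5016, -0.1606, 0.1204]
ee_rot: [1.613, 2.695, 0.0]
force: [-0.2, 0.2, -0.2]
width: 0.532
gripper_force: 0.0
```

Call:
send_rows(increments=[[5.0, [0, 0, -1], [0, 0, 0]], [5.0, [0, 0, -2], [0, 0, 0]], [5.0, [0, 0, -2], [0, 0, 0]], [5.0, [0, 0, -1], [0, 0, 0]], [5.0, [0, 0, 0], [0, 0, 0]]])

```text
clock: 12.95
position: [0.5024, -0.1609, 0.1818]
ee_rot: [1.612, 2.693, 0.002]
force: [0.5, -0.6, -0.4]
width: 0.544
gripper_force: 0.0
```

Run:
```python
from h import *
o=arm.observe();print(o["position"],o["width"])
s=arm.camera_params("scene");w=arm.get_image("wrist")[...,::-1]
a=arm.get_image("scene")[110:205,180:255,::-1]
print(pix(P(s),np.array([.5022,-.161,.162])))
cv2.imwrite("pics/c5.png",np.hstack([cv2.resize(a,None,fx=4.42,fy=4.42,interpolation=cv2.INTER_CUBIC)[:420],w[:,60:500]]))
```

```text
[ 0.50242552 -0.16088007  0.18183715] 0.5436990677475936
[217.63836267 147.81181779]
```

View pics/c5.png

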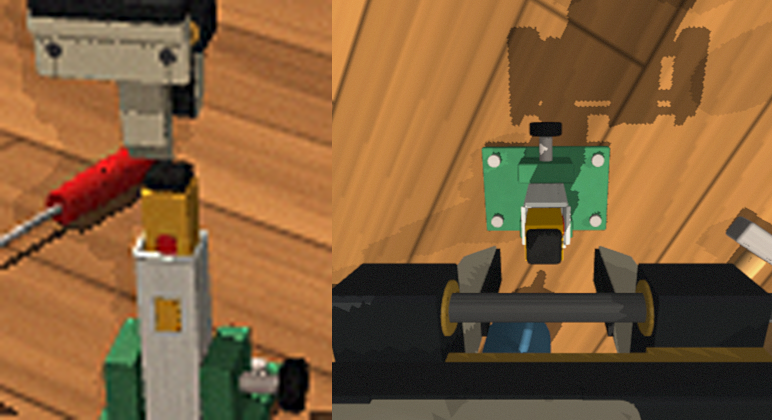

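The leg stands at the predicted height and the rim holds the button in. The foot's top is at about (218,148) in the scene, and the red at the rim is at (166,245) in the crop. I'll shut the fingers and press on the foot. I have used all ten pictures, so I'll check by numbers from here.

Call:
send_rows(increments=[[0, [0, 0, 0], [0, 0, 0]], [0, [0, 0, 0], [0, 0, 0]], [0, [0, 0, 0], [0, 0, 0]], [0, [0, 0, 0], [0, 0, 0]], [0, [0, 0, 0], [0, 0, 0]]], force=20)

```text
clock: 13.55
position: [0.5014, -0.1606, 0.1801]
ee_rot: [-1.614, -2.695, 0.0]
force: [-0.5, 0.1, -0.1]
width: 0.156
gripper_force: 0.0
```

Call:
send_rows(increments=[[0, [0, 0, 0.6], [0, 0, 0]], [0, [0, 0, 0.5], [0, 0, 0]], [0, [0, 0, 0.3], [0, 0, 0]], [0, [0, 0, 0.2], [0, 0, 0]], [0, [0, 0, 0], [0, 0, 0]]])

```text
clock: 14.05
position: [0.5012, -0.1606, 0.1638]
ee_rot: [-1.613, -2.695, 0.0]
force: [0.8, -0.1, -0.0]
width: 0.005
gripper_force: 0.0
```

Call:
send_rows(increments=[[0, [0, 0, 0.1], [0, 0, 0]], [0, [0, 0, 0.1], [0, 0, 0]], [0, [0, 0, 0.1], [0, 0, 0]], [0, [0, 0, 0.1], [0, 0, 0]]])

```text
clock: 14.45
position: [0.5017, -0.1607, 0.1605]
ee_rot: [1.613, 2.695, 0.0]
force: [-0.1, -0.3, 2.5]
width: 0.005
gripper_force: 1.6
```

Contact at about 0.1615. I'll push down slowly.

Call:
send_rows(increments=[[0, [0, 0, 0.15], [0, 0, 0]], [0, [0, 0, 0.15], [0, 0, 0]], [0, [0, 0, 0.15], [0, 0, 0]], [0, [0, 0, 0.15], [0, 0, 0]], [0, [0, 0, 0], [0, 0, 0]]])

```text
clock: 14.95
position: [0.5015, -0.1606, 0.154]
ee_rot: [-1.614, -2.695, -0.0]
force: [0.4, 0.0, -0.0]
width: 0.005
gripper_force: 0.4
```

Call:
send_rows(increments=[[0, [0, 0, 0.15], [0, 0, 0]], [0, [0, 0, 0.15], [0, 0, 0]], [0, [0, 0, 0.15], [0, 0, 0]], [0, [0, 0, 0.15], [0, 0, 0]]])

```text
clock: 15.35
position: [0.5016, -0.1606, 0.1482]
ee_rot: [1.613, 2.695, 0.0]
force: [1.0, 0.7, 3.1]
width: 0.005
gripper_force: 1.9
```

Call:
send_rows(increments=[[0, [0, 0, 0.15], [0, 0, 0]], [0, [0, 0, 0.15], [0, 0, 0]], [0, [0, 0, 0.15], [0, 0, 0]], [0, [0, 0, 0.15], [0, 0, 0]], [0, [0, 0, 0.15], [0, 0, 0]]])

```text
clock: 15.85
position: [0.5016, -0.1606, 0.1406]
ee_rot: [1.614, 2.695, 0.0]
force: [1.3, 1.9, 4.4]
width: 0.004
gripper_force: 2.1
```

Call:
send_rows(increments=[[0, [0, 0, 0.15], [0, 0, 0]], [0, [0, 0, 0.15], [0, 0, 0]], [0, [0, 0, 0.15], [0, 0, 0]], [0, [0, 0, 0.1], [0, 0, 0]], [0, [0, 0, 0.1], [0, 0, 0]]])

```text
clock: 16.35
position: [0.5016, -0.1606, 0.1342]
ee_rot: [1.614, 2.695, 0.0]
force: [2.5, 0.4, 5.2]
width: 0.005
gripper_force: 2.3
```

```bash
cat > win.py <<'E'
from h import *
o=arm.observe();print(o["position"].round(4) if hasattr(o["position"],"round") else o["position"],np.round(o["force"],1))
i=arm.get_image("scene");h=cv2.cvtColor(i,cv2.COLOR_RGB2HSV)
for r in range(150,196,2):
    print(r,''.join('R' if (q[0]<6 or q[0]>174) and q[1]>150 and q[2]>60 else 'y' if 18<q[0]<33 and q[1]>150 else '#' if q[2]<50 else 'g' if 45<q[0]<95 and q[1]>90 else '.' for q in h[r,203:236].astype(int)))
E
python3 win.py
```

```text
[ 0.5016 -0.1606  0.1342] [2.5 0.4 5.2]
150 RRRRRRRRR........................
152 RRRRRRR..........................
154 RRR.....#........................
156 ......#..........................
158 .##..............................
160 ...........###y######............
162 ...........#########.............
164 ..........yyy....yyyy............
166 ................y................
168 .................................
170 .................................
172 .................................
174 .................................
176 .................................
178 ............y.RRR................
180 ............y.RRRR...............
182 ......gg....yy.yyy...............
184 ....gggg....yy............ggggggg
186 ...gggggg.................ggggggg
188 ..ggggggg...............gggggggg#
190 .ggggggg#...............ggggggg##
192 .ggggggg#..............ggggggg###
194 .ggggggg#.............ggggggg##g.
```

The red button is entering the window, about 8 mm short. I'll continue in fine steps.

Call:
send_rows(increments=[[0, [0, 0, 0.1], [0, 0, 0]], [0, [0, 0, 0.1], [0, 0, 0]], [0, [0, 0, 0.1], [0, 0, 0]], [0, [0, 0, 0.1], [0, 0, 0]]])

```text
clock: 16.8
position: [0.5016, -0.1606, 0.1302]
ee_rot: [1.614, 2.695, 0.0]
force: [2.0, 0.7, 4.8]
width: 0.003
gripper_force: 2.5
```

Call:
send_rows(increments=[[0, [0, 0, 0.1], [0, 0, 0]], [0, [0, 0, 0.1], [0, 0, 0]]])

```text
clock: 17.0
position: [0.5016, -0.1606, 0.1282]
ee_rot: [1.614, 2.695, 0.0]
force: [2.0, 1.7, 5.4]
width: 0.005
gripper_force: 2.4
```

Call:
send_rows(increments=[[0, [0, 0, 0.05], [0, 0, 0]], [0, [0, 0, 0.05], [0, 0, 0]]])

```text
clock: 17.2
position: [0.5002, -0.1607, 0.1265]
ee_rot: [-1.613, -2.693, 0.002]
force: [0.1, 0.1, 0.6]
width: 0.006
gripper_force: 0.0
```

The force fell to zero, which suggests the button popped. I'll check.

Call:
send_rows(increments=[[0, [0, 0, 0], [0, 0, 0]], [0, [0, 0, 0], [0, 0, 0]]])

```text
clock: 17.4
position: [0.5009, -0.1607, 0.1269]
ee_rot: [-1.614, -2.694, 0.001]
force: [0.7, 0.1, -0.2]
width: 0.003
gripper_force: 0.0
```

```bash
python3 win.py
```

```text
[ 0.5009 -0.1607  0.1269] [ 0.7  0.1 -0.2]
150 .................................
152 RRRRRR...........................
154 RRRR....#........................
156 R.....#..........................
158 ..#..............................
160 .................................
162 ............#####...#............
164 ...........##########............
166 ..........##########.............
168 .................................
170 .................................
172 .................................
174 .................................
176 .................................
178 ............yRRRR................
180 ............yRRRR................
182 ......gg....yRRRRR...............
184 ....gggg....yRRRRR........ggggggg
186 ...gggggg.................ggg#gg#
188 ..ggggggg................ggggggg#
190 .ggggggg#...............ggggggg##
192 .ggggggg#..............ggggggg###
194 .ggggggg#.............ggggggg##..
```

The red now fills the window and stands out. I'll retreat upward.

Call:
send_rows(increments=[[0, [0, 0, -1], [0, 0, 0]], [0, [0, 0, -3], [0, 0, 0]], [0, [0, 0, -4], [0, 0, 0]], [0, [0, 0, -2], [0, 0, 0]], [0, [0, 0, 0], [0, 0, 0]]])

```text
clock: 17.95
position: [0.5032, -0.1614, 0.2309]
ee_rot: [1.611, 2.691, 0.004]
force: [0.0, 0.8, -1.2]
width: 0.01
gripper_force: 0.0
```

```bash
python3 win.py
```

```text
[ 0.5032 -0.1614  0.2309] [ 0.   0.8 -1.2]
150 RRRRRRRRRR.......................
152 RRRRRRR.....#....................
154 RRR..............................
156 .................................
158 .................................
160 .................................
162 ............#########............
164 ...........##########............
166 ..........##########.............
168 .................................
170 .................................
172 .................................
174 .................................
176 .................................
178 ............yRRRR................
180 ............yRRRR................
182 ......gg....yRRRRR...............
184 ....gggg....yRRRRR........ggggggg
186 ...gggggg.................gg#gggg
188 ..ggggggg...............gggggggg#
190 .ggggggg#...............ggggggg##
192 .ggggggg#..............ggggggg###
194 .ggggggg#.............ggggggg##g.
```

```bash
python3 -c "
from cell import arm
print(arm.sign_off())"
```

```text
the job is handed in; nothing more can be done
None
```

I handed the job in at about 18 s of the 58 s: the leg stands in the tube with its button out through the window, the gripper is clear above it, and sign-off gave no verdict back.

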